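# Pack up the bench block and hold the mill crank level over it

## Robot

A 6-joint arm with a two-finger parallel gripper is mounted at the origin on the work surface. World frame = base frame: x ahead of the robot, y to its left, z up, the work surface at z = 0. Lengths are in m, angles in degrees, forces in N, time in s.
With the tool pointing down it reaches from about 0.25 to 0.725 m from the base axis. Payload 9.7 kg.
Tool frame: the origin (TCP) lies midway between the tips of the shut fingers; the grasp point (between the pads) lies 19 mm behind it; z points along the fingers, y is the line along which they close (so a half turn about z gives the same grasp; the last joint's range is limited). The gripper opens to 85 mm and grips with 20 to 120 N. Pads are 22 mm wide; open, the fingers measure 114 mm over their backs; the gripper's body (76 mm by 85 mm) begins 54 mm behind the grasp point. The pads swing forward as they close: fully open they stand 13 mm farther back than shut.
Start: joints at [-65.661, 4.979, 10.078, 95.1, 0, 90], TCP at [0.227, -0.501, 0.231] pointing down, gripper open.
Joint ranges: [-179.16, 179.16], [-48.56, 103.87], [-65.8, 70.77], [-126.05, 130.52], [-82.76, 87.17], [-180, 180]. Speed limits (degrees/s): [127.2, 127.2, 147.25, 180, 180, 180].

## Interface

Orientations are given as [roll, pitch, yaw] about the fixed x, y, z axes, in that order (R = Rz(yaw) Ry(pitch) Rx(roll)).
In Python, from workcell import * gives the robot as it stands.
- The arm moves only by the tool servo_tool, never from a script. Its argument "moves" is a list of rows, each a list of 4 numbers: the shift along the world's x, y, z in normalised numbers (1 is 75 cm), then the turn about the world's z in parts of the range, where 1.0 means 4 rad. A call has 1 to 20 rows; each row is the pose to reach, as a shift and turn from the pose commanded when the call began; what a row does not reach only later rows make up. A row lasts 1/12 s, in which the tool goes at most 41.7 mm and 7.16 degrees, less where a joint would pass 70% of its speed; a pose out of reach is approached as far as the arm can. No shift or turn number may pass 1 either way. A call with a gripper value outside its range is refused whole. "claw" is the closure, from 0 (fully open) to 1 (shut), set as the call begins (left out, the last holds). The fingers move at their own pace and stop on an object; "force" is the grip in N (left out, the last holds). Time passes only in rows, so rows that repeat a pose let the fingers close. It gives the time, the measured TCP pose, the force, the opening and the grip force at its end, in the units of the state.
- get_obs(): the state, without advancing time (a new reading comes with each control period).
- camera(name): name is "side" or "top"; returns the picture (384x512x3 uint8, red, green, blue); there is no depth.
- get_calibration(name): a dict with "fx", "fy", "cx", "cy" (pixels), "k1" (the pictures are not rectified: a ray, as slopes to the right and down, at radius r is drawn at 1 + k1 r^2 times it, then the intrinsics apply), "rvec" (rotation vector, rad) and "tvec" (3), from world to camera coordinates, as OpenCV has them. Camera axes: x right, y down, z forward; pixel columns grow to the right and rows downward; lengths in m; the calibration is good to about 2 mm. A picture is of the moment at which its call begins. get_calibration takes no time and is no camera call.
- job_done(): hands the job in; it is judged then, once.
The state is a dict: "time": time; "q": joint angles; "qd": joint speeds; "joint_efforts": joint torques, N m; "ee_pos": TCP position; "tcp_rot": TCP orientation; "wrist_force": force on the tool from outside, world axes, zero at the start; "torque": the same for the moment, N m; "opening": finger opening in m; "grasp_force": force on a finger pad.
Only numpy, scipy, OpenCV 4.12 (cv2) and the standard library are available. Lean on these libraries where they do the work, as an engineer would, in place of code of your own. Each camera call takes 0.05 s, during which the arm holds its last target. There are 200 camera calls.

## Task

Build the packing on the screwed-down steel bench block: pile both loose aluminium plates squarely on it, edges flush with the block. Then pick up the rolling-mill crank by its balance point and finish still holding it there, level and still, its round hub centred over the pile and about 5 cm above it, so that the goldsmith can fit the bush; do not put it down. Leave the tools and other things on the bench where they lie.

Things in the scene. Friction and masses are not known exactly. Their poses are not given: they have to be found in the camera images.
- block: Steel bench block fixed to the bench: 80 mm (its x) x 50 mm (its y) x 24 mm high, with a low screw lug (18 mm long, 30 mm wide, 8 mm high) at each x end. Origin: centre of the underside, z up. Does not move.
- block_top (a point): Centre of the block's flat top face, 24 mm above the bench.
- plate_a: Loose flat aluminium plate, 80 mm (its x) x 50 mm (its y) x 12 mm thick, 130 g, lying flat on the bench. Origin: centre of the underside, z up. Same length and width as the block. Either plate may go first.
- plate_b: The second plate, identical to plate_a.
- crank: Loose cast-steel rolling-mill crank, 0.5-0.75 kg, lying flat, handle up. Straight arm along its x, 14 mm wide, 22 mm high, bare from x = -32 to +88 mm. Heavy round hub (44 mm across, 32 mm high) at x = -54.5 mm; round wooden handle (25 mm across, top at 66 mm) at x = +100.5 mm. All undersides flush. Origin: on the underside, at the balance point (x = 0, nearer the hub). z up.
- crank_hub (a point): Centre of the underside of the crank's round hub (crank x = -54.5 mm, z = 0).
- brush: Bystander, to be left where it lies: wooden brush 150 mm long.
- sanding_stick: Bystander, to be left where it lies: flat wooden stick 200 x 20 x 8 mm.
- screwdriver: Bystander, to be left where it lies: screwdriver 170 mm long.
- hammer: Bystander, to be left where it lies: hammer 240 mm long.
- jar: Bystander, to be left where it lies: round glass jar 56 mm across, 70 mm high.
- doming_block: Bystander, to be left where it lies: dark wooden cube, 50 mm.
- dish: Bystander, to be left where it lies: small white bowl 68 mm across, 22 mm high.
Mind the look-alikes: they are no part of the job. There is more than one size of the crank; the one meant has the size given above.

How it is judged:
By the outcome, as a careful person would: the job done as asked, in the order asked, and still so for the second after the job is handed in, while the arm keeps its last pose, push and grip.
It also fails if it takes over 72 s, if anything falls off the work surface, if the arm or the gripper's body presses on something with over 40 N, if the wrist force passes 120 N, or if a joint passes its speed limit or range.

## Working session

There is one attempt and no reset: what is moved stays moved. The work goes in short steps, Python scripts to look and compute and a tool call to move; the robot and the scene stay as the last step left them, time stands still between calls to the robot, and variables do not carry over. Pictures are saved under pics/ and viewed, at most 10 in all, crops included, and the job is handed in when it is done.

Besides the shell and the picture viewer there is one more tool, called after "Emit:" as name(argument=value, ...), one argument or row to a line, values as JSON. servo_tool: Moves the arm, as the interface text tells. Its arguments: {"type":"object","properties":{"moves":{"type":"array","items":{"type":"array","items":{"type":"number"}}},"claw":{"type":"number"},"force":{"type":"number"}},"required":["moves"]}

```bash
mkdir -p pics
cat > h.py <<'E'
from workcell import *
import numpy as np, cv2
def cal(n):
    c=get_calibration(n);K=np.array([[c['fx'],0,c['cx']],[0,c['fy'],c['cy']],[0,0,1.]])
    return K,np.array([c['k1'],0,0,0,0.]),np.array(c['rvec'],float),np.array(c['tvec'],float)
def w(n,pts,z):
    "pixels -> world at height z"
    K,d,r,t=cal(n);R=cv2.Rodrigues(r)[0]
    p=cv2.undistortPoints(np.array(pts,float).reshape(-1,1,2),K,d).reshape(-1,2)
    D=np.c_[p,np.ones(len(p))]@R;C=-R.T@t
    return C+D*((z-C[2])/D[:,2])[:,None]
def px(n,P):
    K,d,r,t=cal(n);return cv2.projectPoints(np.array(P,float).reshape(-1,1,3),r,t,K,d)[0].reshape(-1,2)
def snap(n,f,crop=None,s=1):
    im=camera(n)[:,:,::-1]
    cv2.imwrite('pics/full_'+f,im)
    if crop: im=im[crop[1]:crop[3],crop[0]:crop[2]]
    cv2.imwrite('pics/'+f,cv2.resize(im,None,fx=s,fy=s,interpolation=cv2.INTER_CUBIC))
E
python3 - <<'E'
from h import *
snap('top','t0.png',None,1.5);snap('side','s0.png',None,1.5)
for n in('top','side'):
    K,d,r,t=cal(n);R=cv2.Rodrigues(r)[0];print(n,K[0,0],d[0],(-R.T@t).round(3),R.round(2).tolist())
print(get_obs())
E
```

```text
top 475.6953623427705 0.022596878060078707 [0.496 0.067 1.555] [[-0.02, -1.0, 0.0], [-1.0, 0.02, -0.05], [0.05, -0.0, -1.0]]
side 491.38377761522287 -0.009357810832832441 [0.185 1.34  1.081] [[-0.95, -0.3, 0.02], [-0.2, 0.59, -0.78], [0.22, -0.75, -0.62]]
{'time': 0.1, 'q': array([-6.56633481e+01,  5.00661957e+00,  1.00397780e+01,  9.51004507e+01,
        2.41356711e-03,  9.00010576e+01]), 'qd': array([ 0.04895421, -0.05831408,  0.11589698, -0.02831507,  0.02593564,
       -0.03554658]), 'joint_efforts': array([-9.93940048e-04, -5.21557760e+01,  4.65653694e+01,  1.60596130e-02,
       -3.83768520e-05,  7.66829544e-06]), 'ee_pos': array([ 0.2265782 , -0.50093126,  0.23067375]), 'tcp_rot': array([-1.79932708e+02, -2.41232328e-03,  2.43355914e+01]), 'wrist_force': array([ 0.12273255, -0.48910588,  0.76354037]), 'torque': array([ 0.01592056, -0.01981654,  0.01031005]), 'grasp_force': 0.0, 'opening': 0.08534128449263936}
```

View pics/t0.png

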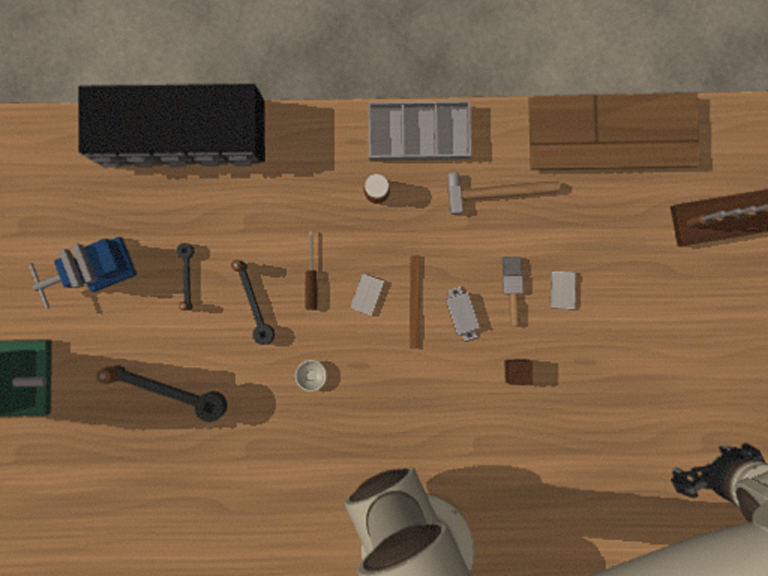

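View pics/s0.png

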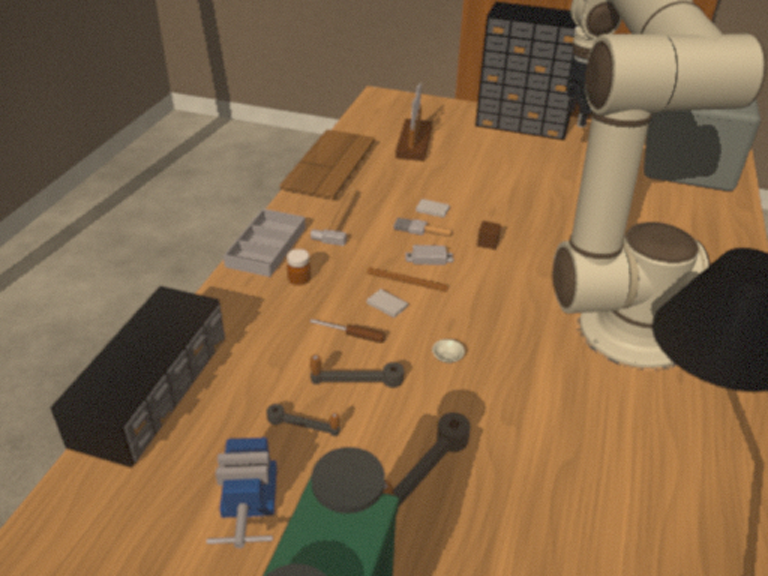

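The top view (1.5x) shows three cranks: small at (186,277), medium at (254,302) and large at (165,392). The plates are at (369,294) and (563,290), and the block with lugs is at (463,313). I'll measure the cranks and confirm in an enlarged crop.

Run:
```python
from h import *
im=cv2.imread('pics/full_t0.png')
c=im[150:240,225:395];cv2.imwrite('pics/c1.png',cv2.resize(c,None,fx=4.6,fy=4.6,interpolation=cv2.INTER_CUBIC))
c=im[155:240,110:210];cv2.imwrite('pics/c2.png',cv2.resize(c,None,fx=7,fy=7,interpolation=cv2.INTER_CUBIC))
for nm,a,b in(('small',(185,251),(185,305)),('med',(263,334),(239,266)),('big',(210,405),(108,375))):
    p=w('top',[np.array(a)/1.5],.032)[0];q=w('top',[np.array(b)/1.5],.066)[0];print(nm,p,q,np.linalg.norm((p-q)[:2]))
```

```text
small [0.64401172 0.4877476  0.032     ] [0.52786745 0.47837212 0.066     ] 0.11652205728614311
med [0.46434701 0.32236338 0.032     ] [0.60755274 0.36588347 0.066     ] 0.14967256544445212
big [0.31664022 0.43491003 0.032     ] [0.38583006 0.6366663  0.066     ] 0.21329047646148114
```

View pics/c1.png

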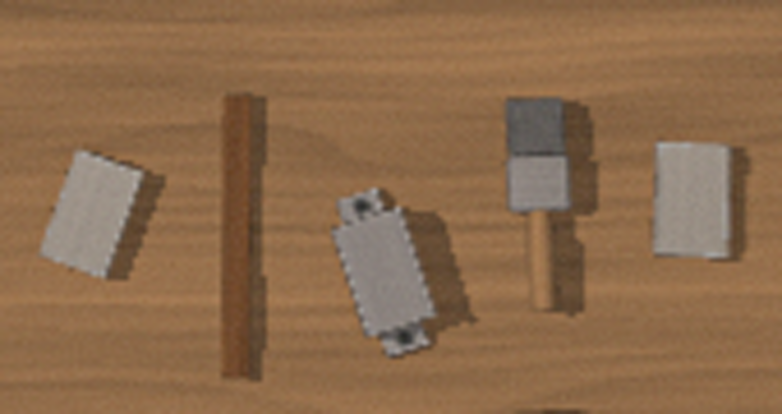

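View pics/c2.png

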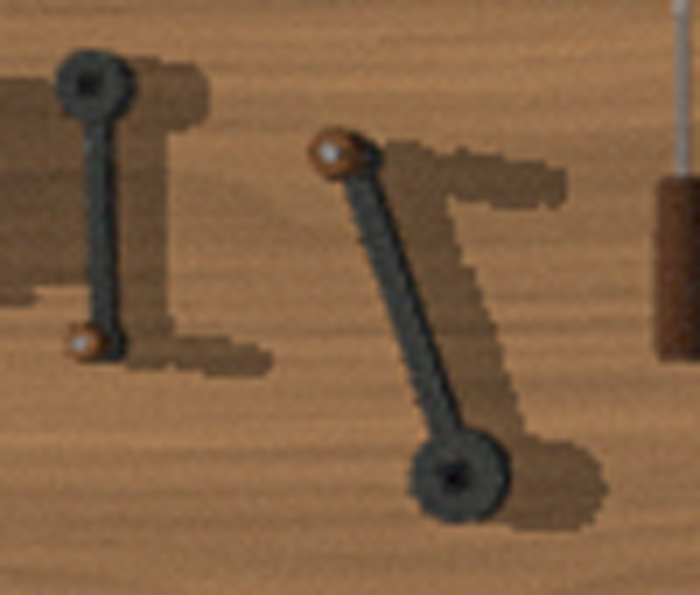

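Measured hub-to-handle distances are about 117, 150 and 213 mm. The crank described is 155 mm, so it's the medium one: hub at crop pixel (460,475), handle at (337,153). Next: fit poses.

```bash
cat > fit.py <<'E'
from h import *
from scipy.optimize import least_squares
def o(p,off,s): return (np.array(p,float)+.5)/s-.5+np.array(off)
def rect(pix,z,L=.08,W=.05,n='top'):
    P=w(n,pix,z)[:,:2]
    # fit rect: order corners
    def f(v):
        c,s=np.cos(v[2]),np.sin(v[2]);m=np.array([[L/2,W/2],[L/2,-W/2],[-L/2,-W/2],[-L/2,W/2]])@np.array([[c,s],[-s,c]])+v[:2]
        d=np.linalg.norm(m[:,None]-P[None],axis=2);return d.min(0)
    best=min((least_squares(f,[*P.mean(0),a]) for a in np.arange(0,np.pi,.3)),key=lambda r:r.cost)
    return best.x[:2],np.degrees(best.x[2])%180,f(best.x)
E
python3 - <<'E'
from fit import *
for nm,p,z in(('L',[(80,150),(145,172),(106,278),(40,254)],.012),('R',[(656,141),(731,145),(729,260),(654,253)],.012),('blk',[(332,230),(401,208),(435,320),(367,337)],.024)):
    print(nm,*rect(o(p,(225,150),4.6),z))
im=cv2.imread('pics/full_t0.png');S=4
for nm,(x0,y0,x1,y1),z in(('L',(225,170,265,225),.012),('R',(360,170,395,215),.012),('blk',(290,190,328,235),.024)):
    c=cv2.resize(im[y0:y1,x0:x1],None,fx=S,fy=S,interpolation=cv2.INTER_CUBIC)
    h=cv2.cvtColor(c,cv2.COLOR_BGR2HSV);m=((h[...,1]<65)&(h[...,2]>110)).astype(np.uint8)
    if nm=='blk': m=cv2.morphologyEx(m,cv2.MORPH_OPEN,np.ones((45,45),np.uint8)) if 0 else m
    k=max(cv2.findContours(m,0,2)[0],key=cv2.contourArea);r=cv2.minAreaRect(k)
    P=w('top',o(cv2.boxPoints(r),(x0,y0),S),z)[:,:2];print(nm,r[1],P.mean(0),[np.linalg.norm(P[i]-P[i-1]).round(4) for i in range(4)],*rect(o(cv2.boxPoints(r),(x0,y0),S),z)[1:])
h=w('top',o([(460,475)],(110,155),7),.032)[0,:2];g=w('top',o([(337,153)],(110,155),7),.066)[0,:2]
u=(g-h)/np.linalg.norm(g-h);print('hub',h,g,np.linalg.norm(g-h),np.degrees(np.arctan2(u[1],u[0])),'bal',h+u*.0545)
# side view overlays
sh=w('side',np.array([(394,373),(316,362)])/1.5,.032);print(sh)
E
```

```text
L [0.54663807 0.10011539] 158.9007915934296 [0.00146506 0.00056803 0.00073804 0.00033279]
R [ 0.54986642 -0.32264602] 176.57491402875777 [0.00194424 0.00092122 0.00229356 0.00151076]
blk [ 0.5010223  -0.10281067] 15.952860508820171 [0.00071585 0.00037177 0.00123223 0.00146302]
L (62.85108947753906, 100.18721771240234) [0.54699709 0.10129722] [np.float64(0.0509), np.float64(0.0813), np.float64(0.0511), np.float64(0.0812)] 158.612172500085 [0.00076466 0.00086023 0.00079031 0.00079702]
R (66.81914520263672, 100.01947021484375) [ 0.54986334 -0.32279241] [np.float64(0.0539), np.float64(0.0812), np.float64(0.0541), np.float64(0.0811)] 177.28845403837795 [0.00231187 0.0018536  0.00238227 0.0017711 ]
blk (123.08757781982422, 64.64654541015625) [ 0.51039178 -0.10020104] [np.float64(0.0986), np.float64(0.0521), np.float64(0.0987), np.float64(0.0519)] 16.843922956564896 [0.00926137 0.0095118  0.00927399 0.00947909]
hub [0.46510674 0.32251083] [0.61047332 0.37093564] 0.15322011873207292 18.424049757856327 bal [0.51681326 0.33973541]
[[0.45712978 0.33436908 0.032     ]
 [0.61528987 0.35530688 0.032     ]]
```

```bash
cat > sil.py <<'E'
from h import *
from scipy.optimize import minimize
S=4
def box(x0,x1,y0,y1,z0,z1): return [(x,y,z) for x in(x0,x1) for y in(y0,y1) for z in(z0,z1)]
def cyl(x,r,h): return [(x+r*np.cos(a),r*np.sin(a),z) for a in np.arange(0,6.28,.2) for z in(0,h)]
PL=[box(-.04,.04,-.025,.025,0,.012)]
BL=[box(-.04,.04,-.025,.025,0,.024),box(-.058,.058,-.015,.015,0,.008)]
CR=[box(-.034,.095,-.007,.007,0,.022),cyl(-.0545,.022,.032)]
def silfit(n,im,parts,v0,test,z=0):
    def proj(v):
        c,s=np.cos(v[2]),np.sin(v[2]);R=np.array([[c,-s,0],[s,c,0],[0,0,1]])
        return [px(n,np.array(p)@R.T+[v[0],v[1],z]) for p in parts]
    a=np.vstack(proj(v0));x0,y0=a.min(0).astype(int)-7;x1,y1=a.max(0).astype(int)+8
    c=cv2.resize(im[y0:y1,x0:x1],None,fx=S,fy=S,interpolation=cv2.INTER_CUBIC)
    m=test(cv2.cvtColor(c,cv2.COLOR_BGR2HSV).astype(int),c.astype(int)).astype(float)
    def cost(u):
        g=np.zeros(m.shape,np.uint8)
        for p in proj(v0+u*[.001,.001,.01]):
            q=((p-[x0,y0]+.5)*S-.5)*16
            cv2.fillConvexPoly(g,cv2.convexHull(q.astype(np.float32)).round().astype(np.int32),255,cv2.LINE_AA,4)
        return np.abs(g/255-m).sum()/m.sum()
    v0=np.array(v0,float)
    r=min((minimize(cost,s,method='Nelder-Mead',options=dict(initial_simplex=np.array(s)+np.array([[0,0,0],[4,0,0],[0,4,0],[0,0,5.]]))) for s in([0,0,0.],[-2,-2,-2.])),key=lambda r:r.fun)
    v=v0+r.x*[.001,.001,.01];return v[:2].round(4),np.degrees(v[2]).round(2),round(r.fun,3)
gray=lambda h,c:(h[...,1]<75)&(h[...,2]>70)
dark=lambda h,c:(h[...,2]<85)&(c[...,2]-c[...,0]<18)
E
python3 - <<'E'
from sil import *
for n,f in(('top','full_t0.png'),('side','full_s0.png')):
    im=cv2.imread('pics/'+f)
    print(n)
    for nm,P,v,t in(('L',PL,(.547,.101,np.radians(158.7)),gray),('R',PL,(.55,-.323,np.radians(177)),gray),('blk',BL,(.501,-.103,np.radians(16.2)),gray),('crank',CR,(.517,.34,np.radians(18.4)),dark)):
        print(nm,*silfit(n,im,P,v,t))
E
```

```text
top
L [0.547  0.1013] 159.27 0.026
R [ 0.5501 -0.3237] 176.99 0.032
blk [ 0.5023 -0.1038] 17.31 0.051
crank [0.5179 0.3414] 18.53 0.257
side
L [0.5474 0.098 ] 156.14 0.184
R [ 0.5486 -0.3251] 184.29 0.472
blk [ 0.501  -0.1084] 15.76 0.219
crank [0.5213 0.3359] 19.28 5.486
```

Top-view silhouette fits are tight, so I'll start with the left plate at (0.547, 0.1013), yaw 159.3°, and place it on the block at (0.5023, -0.1038), 17.3°.

The rows are not in the units I measure in: shifts go in shares of 75 cm and turns go in shares of 4 rad. I convert before sending: 60.22 cm / 75 = 0.8029, 32.04 cm / 75 = 0.4272, -0.786 rad / 4 = -0.1965.

Emit:
servo_tool(
  moves=[
    [0.4272, 0.8029, -0.1067, -0.1965],
    [0.4272, 0.8029, -0.1067, -0.1965],
    [0.4272, 0.8029, -0.1067, -0.1965],
    [0.4272, 0.8029, -0.1067, -0.1965],
    [0.4272, 0.8029, -0.1067, -0.1965],
    [0.4272, 0.8029, -0.1067, -0.1965],
    [0.4272, 0.8029, -0.1067, -0.1965],
    [0.4272, 0.8029, -0.1067, -0.1965],
    [0.4272, 0.8029, -0.1067, -0.1965],
    [0.4272, 0.8029, -0.1067, -0.1965],
    [0.4272, 0.8029, -0.1067, -0.1965],
    [0.4272, 0.8029, -0.1067, -0.1965],
    [0.4272, 0.8029, -0.1067, -0.1965],
    [0.4272, 0.8029, -0.1067, -0.1965],
    [0.4272, 0.8029, -0.1067, -0.1965],
    [0.4272, 0.8029, -0.1067, -0.1965],
    [0.4272, 0.8029, -0.1067, -0.1965],
    [0.4272, 0.8029, -0.1067, -0.1965],
    [0.4272, 0.8029, -0.1067, -0.1965],
    [0.4272, 0.8029, -0.1067, -0.1965],
  ],
  claw=0,
)

```text
time: 1.77
ee_pos: [0.4618, -0.1369, 0.1573]
tcp_rot: [-178.2, 0.0, -17.5]
wrist_force: [-0.5, 0.0, -0.6]
opening: 0.0852
grasp_force: 0.0
```

In the tool's units: 23.8 cm / 75 = 0.3173, 8.5 cm / 75 = 0.1133, -0.056 rad / 4 = -0.014.

Emit:
servo_tool(
  moves=[
    [0.1133, 0.3173, -0.0533, -0.014],
    [0.1133, 0.3173, -0.0533, -0.014],
    [0.1133, 0.3173, -0.0533, -0.014],
    [0.1133, 0.3173, -0.0533, -0.014],
    [0.1133, 0.3173, -0.0533, -0.014],
    [0.1133, 0.3173, -0.0533, -0.014],
    [0.1133, 0.3173, -0.0533, -0.014],
    [0.1133, 0.3173, -0.0533, -0.014],
    [0.1133, 0.3173, -0.0533, -0.014],
    [0.1133, 0.3173, -0.0533, -0.014],
    [0.1133, 0.3173, -0.0533, -0.014],
    [0.1133, 0.3173, -0.0533, -0.014],
    [0.1133, 0.3173, -0.0533, -0.014],
    [0.1133, 0.3173, -0.0533, -0.014],
  ],
)

```text
time: 2.93
ee_pos: [0.4728, -0.13, 0.1204]
tcp_rot: [-176.4, 0.1, -17.4]
wrist_force: [-0.3, 0.5, 0.0]
opening: 0.085
grasp_force: 0.0
```

Run:
```python
from h import *
o=get_obs();print(o['ee_pos'],o['tcp_rot'],o['qd'].round(2))
```

```text
[ 0.47284264 -0.12999871  0.12042435] [-1.76428193e+02  9.43600118e-02 -1.73924012e+01] [ 0.02  0.28 -0.53 -0.88 -0.06 -0.08]
```

Run:
```python
from h import *
o=get_obs();print(o['q'].round(2),o['joint_efforts'].round(1),o['wrist_force'],o['torque'])
```

```text
[-17.45  -3.88 -11.16  82.81   3.57 179.94] [ -0.  -42.7  47.    0.    0.2  -0. ] [-0.34095502  0.45358422  0.04001171] [-0.05386263 -0.05675746  0.0080493 ]
```

Joint 6 hit its limit. I'll use the equivalent half-turn grasp (yaw 159°), with q6 near 31°.

In the tool's units: 23.1 cm / 75 = 0.308, 7.4 cm / 75 = 0.0987, 2.4 rad / 4 = 0.6.

Emit:
servo_tool(
  moves=[
    [0, 0.0133, 0, 0.03],
    [0, 0.0267, 0, 0.06],
    [0.0133, 0.0533, 0, 0.09],
    [0.0267, 0.08, 0, 0.12],
    [0.04, 0.1067, 0, 0.15],
    [0.0533, 0.1333, 0, 0.18],
    [0.0667, 0.16, 0, 0.21],
    [0.08, 0.1867, 0, 0.24],
    [0.0933, 0.2133, 0, 0.27],
    [0.0987, 0.24, 0, 0.3],
    [0.0987, 0.2667, 0, 0.33],
    [0.0987, 0.2933, 0, 0.36],
    [0.0987, 0.308, 0, 0.39],
    [0.0987, 0.308, 0, 0.42],
    [0.0987, 0.308, 0, 0.45],
    [0.0987, 0.308, 0, 0.48],
    [0.0987, 0.308, 0, 0.51],
    [0.0987, 0.308, 0, 0.54],
    [0.0987, 0.308, 0, 0.57],
    [0.0987, 0.308, 0, 0.6],
  ],
)

```text
time: 4.6
ee_pos: [0.5469, 0.1011, 0.1204]
tcp_rot: [-176.4, 0.1, 120.5]
wrist_force: [-0.5, -0.3, -0.8]
opening: 0.0853
grasp_force: 0.0
```

In the tool's units: 0.684 rad / 4 = 0.171.

Emit:
servo_tool(
  moves=[
    [0, 0, 0, 0.03],
    [0, 0, 0, 0.06],
    [0, 0, 0, 0.09],
    [0, 0, 0, 0.12],
    [0, 0, 0, 0.15],
    [0, 0, 0, 0.171],
    [0, 0, 0, 0.171],
    [0, 0, 0, 0.171],
    [0, 0, 0, 0.171],
  ],
)

```text
time: 5.35
ee_pos: [0.5468, 0.101, 0.1204]
tcp_rot: [-176.4, 0.1, 159.1]
wrist_force: [-0.2, -0.6, 1.2]
opening: 0.0856
grasp_force: 0.0
```

The clip at the joint limit left a 3.6° tool tilt, which these moves can't undo directly. I'll reverse it by pushing the other way at the opposite q6 limit.

In the tool's units: 4 cm / 75 = 0.0533, 2.4 rad / 4 = 0.6.

Emit:
servo_tool(
  moves=[
    [0, 0, 0.0533, 0.03],
    [0, 0, 0.0533, 0.06],
    [0, 0, 0.0533, 0.09],
    [0, 0, 0.0533, 0.12],
    [0, 0, 0.0533, 0.15],
    [0, 0, 0.0533, 0.18],
    [0, 0, 0.0533, 0.21],
    [0, 0, 0.0533, 0.24],
    [0, 0, 0.0533, 0.27],
    [0, 0, 0.0533, 0.3],
    [0, 0, 0.0533, 0.33],
    [0, 0, 0.0533, 0.36],
    [0, 0, 0.0533, 0.39],
    [0, 0, 0.0533, 0.42],
    [0, 0, 0.0533, 0.45],
    [0, 0, 0.0533, 0.48],
    [0, 0, 0.0533, 0.51],
    [0, 0, 0.0533, 0.54],
    [0, 0, 0.0533, 0.57],
    [0, 0, 0.0533, 0.6],
  ],
)

```text
time: 7.02
ee_pos: [0.5468, 0.101, 0.1605]
tcp_rot: [-176.4, 0.1, -63.0]
wrist_force: [-0.2, 0.0, 0.1]
opening: 0.086
grasp_force: 0.0
```

In the tool's units: -6 cm / 75 = -0.08, -4 cm / 75 = -0.0533, 1.26 rad / 4 = 0.315.

Emit:
servo_tool(
  moves=[
    [0, 0, 0, 0.03],
    [0, 0, 0, 0.06],
    [0, 0, 0, 0.09],
    [0, 0, 0, 0.12],
    [0, 0, 0, 0.15],
    [0, 0, 0, 0.18],
    [0, 0, 0, 0.21],
    [0, 0, 0, 0.24],
    [0, 0, 0, 0.27],
    [0, 0, 0, 0.3],
    [0, 0, 0, 0.315],
    [0, -0.0267, 0, 0.315],
    [0, -0.0533, 0, 0.315],
    [0, -0.08, 0, 0.315],
  ],
)

```text
time: 8.18
ee_pos: [0.5433, 0.0705, 0.1604]
tcp_rot: [-177.8, 0.1, 6.1]
wrist_force: [-0.3, -0.9, -0.5]
opening: 0.0853
grasp_force: 0.0
```

Run:
```python
from h import *
o=get_obs();print(o['q'].round(2),o['ee_pos'],o['tcp_rot'])
```

```text
[   6.25    3.93    1.09   87.29    2.19 -179.89] [0.54328562 0.07048187 0.16039274] [-1.77807491e+02  1.35391416e-01  6.14490446e+00]
```

Tilt is reversing (3.6° to 2.2°). Continuing.

In the tool's units: -9 cm / 75 = -0.12, -6 cm / 75 = -0.08, 0.06 rad / 4 = 0.015.

Emit:
servo_tool(
  moves=[
    [0, -0.04, 0, 0.015],
    [0, -0.08, 0, 0.015],
    [0, -0.12, 0, 0.015],
  ],
)

```text
time: 8.43
ee_pos: [0.5362, 0.0624, 0.1605]
tcp_rot: [-179.5, 0.2, 6.3]
wrist_force: [-0.6, -0.9, 0.4]
opening: 0.0852
grasp_force: 0.0
```

In the tool's units: -2 cm / 75 = -0.0267, 0.02 rad / 4 = 0.005.

Emit:
servo_tool(
  moves=[
    [0, -0.0267, 0, 0.005],
  ],
)

```text
time: 8.52
ee_pos: [0.5346, 0.0576, 0.1605]
tcp_rot: [179.9, 0.2, 6.1]
wrist_force: [0.3, -0.6, -0.9]
opening: 0.0852
grasp_force: 0.0
```

In the tool's units: 2 cm / 75 = 0.0267, -0.05 rad / 4 = -0.0125.

Emit:
servo_tool(
  moves=[
    [0, 0.0267, 0, -0.0125],
  ],
)

```text
time: 8.6
ee_pos: [0.5346, 0.0755, 0.1606]
tcp_rot: [179.8, 0.2, 3.2]
wrist_force: [-0.1, -0.0, -0.5]
opening: 0.0853
grasp_force: 0.0
```

Run:
```python
from h import *
o=get_obs();print(o['q'].round(2),o['ee_pos'],o['tcp_rot'])
```

```text
[ 8.1300e+00  2.9200e+00  8.0000e-02  8.7350e+01 -1.8000e-01 -1.7504e+02] [0.534646   0.07550252 0.16062539] [1.79806351e+02 1.67260214e-01 3.16827987e+00]
```

Level to 0.2°. Going to plate L at yaw −20.7°, now far from any limit on this side.

In the tool's units: -16.2 cm / 75 = -0.216, 2.58 cm / 75 = 0.0344, -0.417 rad / 4 = -0.1043.

Emit:
servo_tool(
  moves=[
    [0.0067, 0.0133, -0.04, -0.03],
    [0.0165, 0.0344, -0.08, -0.06],
    [0.0165, 0.0344, -0.12, -0.09],
    [0.0165, 0.0344, -0.16, -0.1043],
    [0.0165, 0.0344, -0.1867, -0.1043],
    [0.0165, 0.0344, -0.2067, -0.1043],
    [0.0165, 0.0344, -0.216, -0.1043],
    [0.0165, 0.0344, -0.216, -0.1043],
    [0.0165, 0.0344, -0.216, -0.1043],
  ],
)

```text
time: 9.35
ee_pos: [0.5474, 0.1037, -0.001]
tcp_rot: [179.9, 0.2, -20.6]
wrist_force: [0.0, -0.4, 0.2]
opening: 0.0853
grasp_force: 0.0
```

Emit:
servo_tool(
  moves=[
    [0, 0, 0, 0],
    [0, 0, 0, 0],
    [0, 0, 0, 0],
    [0, 0, 0, 0],
    [0, 0, 0, 0],
    [0, 0, 0, 0],
    [0, 0, 0, 0],
    [0, 0, 0, 0],
  ],
  claw=1,
  force=40,
)

```text
time: 10.02
ee_pos: [0.548, 0.1038, -0.0003]
tcp_rot: [180.0, 0.1, -20.6]
wrist_force: [-1.4, -1.3, 6.0]
opening: 0.0489
grasp_force: 41.9
```

Plate gripped (opening 48.9 mm). Carrying it to the block.

In the tool's units: -20.76 cm / 75 = -0.2768, -4.57 cm / 75 = -0.0609, -2.28 rad / 4 = -0.57.

Emit:
servo_tool(
  moves=[
    [0, 0, 0.0267, 0],
    [0, 0, 0.08, -0.03],
    [0, -0.0133, 0.0933, -0.06],
    [0, -0.0333, 0.0933, -0.09],
    [-0.0133, -0.0533, 0.0933, -0.12],
    [-0.0133, -0.0733, 0.0933, -0.15],
    [-0.0133, -0.0933, 0.0933, -0.18],
    [-0.0133, -0.1133, 0.0933, -0.21],
    [-0.0267, -0.1333, 0.0933, -0.24],
    [-0.0267, -0.1533, 0.0933, -0.27],
    [-0.0267, -0.1733, 0.0933, -0.3],
    [-0.04, -0.1933, 0.0933, -0.33],
    [-0.04, -0.2133, 0.0933, -0.36],
    [-0.04, -0.2333, 0.0933, -0.39],
    [-0.0533, -0.2533, 0.0933, -0.42],
    [-0.0609, -0.2667, 0.0933, -0.45],
    [-0.0609, -0.2768, 0.0933, -0.48],
    [-0.0609, -0.2768, 0.0933, -0.51],
    [-0.0609, -0.2768, 0.0933, -0.54],
    [-0.0609, -0.2768, 0.0933, -0.57],
  ],
)

```text
time: 11.68
ee_pos: [0.5015, -0.1041, 0.0686]
tcp_rot: [179.9, 0.2, -151.6]
wrist_force: [-0.6, -0.1, -0.5]
opening: 0.0487
grasp_force: 42.2
```

In the tool's units: -3 cm / 75 = -0.04, -2 cm / 75 = -0.0267, -0.2 rad / 4 = -0.05.

Emit:
servo_tool(
  moves=[
    [0, 0, -0.0133, -0.03],
    [0, 0, -0.0267, -0.05],
    [0, 0, -0.04, -0.05],
    [0, 0, -0.04, -0.05],
    [0, 0, -0.04, -0.05],
  ],
)

```text
time: 12.1
ee_pos: [0.5011, -0.1037, 0.038]
tcp_rot: [179.9, 0.1, -162.5]
wrist_force: [-0.4, 0.3, -1.0]
opening: 0.0485
grasp_force: 42.2
```

Run:
```python
from h import *
o=get_obs();print(o['q'].round(2),o['ee_pos'],o['tcp_rot'],o['wrist_force'])
snap('side','s1.png',(230,120,350,210),6)
```

```text
[-11.78   0.5  -16.01  73.44   0.16 -29.27] [ 0.50112682 -0.10370289  0.03800905] [ 1.79884212e+02  1.28124517e-01 -1.62508524e+02] [-0.38216586  0.3081894  -1.03762982]
```

View pics/s1.png

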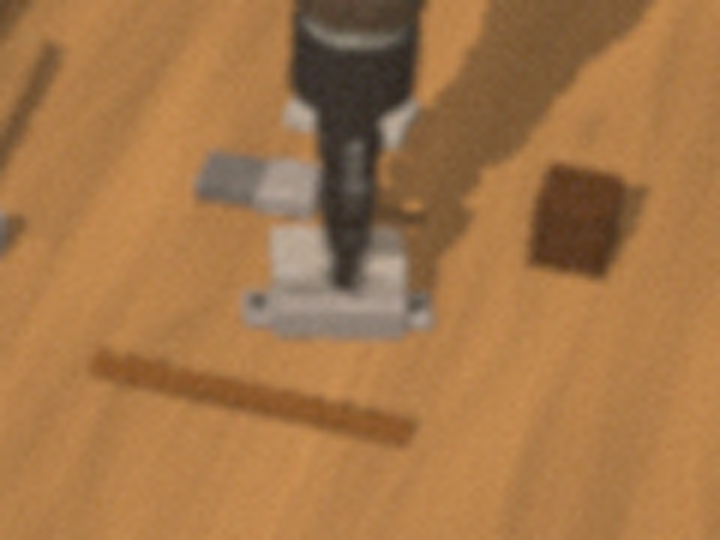

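The plate sits squarely above the block in the side crop (plate ~(340,260), block front ~(340,315)). Lowering and releasing.

In the tool's units: -1.45 cm / 75 = -0.0193, -1.4 cm / 75 = -0.0187.

Emit:
servo_tool(
  moves=[
    [0.0016, 0, -0.0093, 0],
    [0.0016, 0, -0.016, 0],
    [0.0016, 0, -0.0187, 0],
    [0.0016, 0, -0.0193, 0],
    [0.0016, 0, -0.0193, 0],
    [0.0016, 0, -0.0193, 0],
  ],
)

```text
time: 12.65
ee_pos: [0.5027, -0.1038, 0.0239]
tcp_rot: [179.9, 0.2, -162.7]
wrist_force: [-0.9, 0.2, -0.7]
opening: 0.0483
grasp_force: 42.2
```

In the tool's units: -22 cm / 75 = -0.2933, -20 cm / 75 = -0.2667, -0.355 rad / 4 = -0.0888.

Emit:
servo_tool(
  moves=[
    [0, 0, 0, 0],
    [0, 0, 0, 0],
    [0, 0, 0, 0],
    [0, 0, 0, 0],
    [0, 0, 0, 0],
    [0, 0, 0.0533, 0],
    [0, 0, 0.1067, 0],
    [0, -0.0533, 0.16, 0],
    [0.0133, -0.1067, 0.16, -0.0125],
    [0.0267, -0.16, 0.16, -0.025],
    [0.04, -0.2133, 0.16, -0.05],
    [0.06, -0.2667, 0.16, -0.075],
    [0.06, -0.2933, 0.16, -0.0888],
    [0.06, -0.2933, 0.16, -0.0888],
    [0.06, -0.2933, 0.16, -0.0888],
  ],
  claw=0,
)

```text
time: 13.9
ee_pos: [0.5474, -0.3253, 0.1429]
tcp_rot: [179.9, 0.1, 176.9]
wrist_force: [0.1, 0.7, -0.8]
opening: 0.0856
grasp_force: 0.0
```

Run:
```python
from sil import *
print(get_obs()['ee_pos'],get_obs()['tcp_rot'])
snap('top','t1.png',(285,185,335,240),10)
im=cv2.imread('pics/full_t1.png')
PB=[box(-.04,.04,-.025,.025,0,.036),BL[1]]
print(silfit('top',im,PL,(.502,-.104,np.radians(17.3)),gray,.024),silfit('top',im,PB,(.502,-.104,np.radians(17.3)),gray))
```

```text
[ 0.54741885 -0.3253001   0.14291141] [1.79876455e+02 1.14805614e-01 1.76858497e+02]
(array([ 0.5041, -0.1017]), np.float64(17.17), np.float64(0.196)) (array([ 0.5025, -0.1037]), np.float64(17.03), np.float64(0.077))
```

View pics/t1.png

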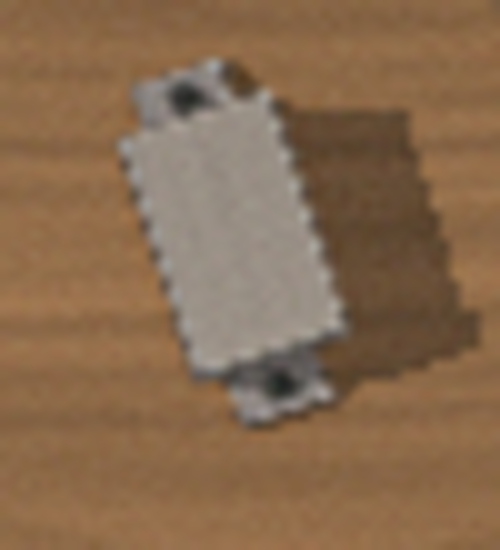

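The crop shows the plate on the block: corners about (120,140), (267,93), (345,332), (198,377), with lugs visible at both ends. I'll compare with the block pose.

Run:
```python
from sil import *
from fit import rect,o
print(rect(o([(122,140),(267,93),(345,332),(198,376)],(285,185),10),.036))
im=cv2.imread('pics/full_t1.png')
# plate top: brighter than lugs; separate lug fit from plate fit
x0,y0,x1,y1=285,185,335,240
c=cv2.resize(im[y0:y1,x0:x1],None,fx=4,fy=4,interpolation=cv2.INTER_CUBIC)
h=cv2.cvtColor(c,cv2.COLOR_BGR2HSV).astype(int)
m=((h[...,1]<75)&(h[...,2]>70)).astype(np.uint8)
m=cv2.morphologyEx(m,cv2.MORPH_OPEN,cv2.getRotationMatrix2D((0,0),0,1) is None or np.ones((45,45),np.uint8))if 0 else m
def corners(v,z,X=.04,Y=.025):
    a=np.radians(v[2]);R=np.array([[np.cos(a),-np.sin(a)],[np.sin(a),np.cos(a)]])
    P=np.array([[X,Y],[X,-Y],[-X,-Y],[-X,Y]])@R.T+v[:2];return ((px('top',np.c_[P,np.full(4,z)])-[x0,y0]+.5)*10-.5).round(0).tolist()
print('plate exp',corners((.5023,-.1038,17.3),.036));print('lug exp',corners((.5023,-.1038,17.3),.008,.058,.015))
```

```text
(array([ 0.50431399, -0.10097465]), np.float64(16.663454674752323), array([0.00073446, 0.00071387, 0.00047803, 0.00093683]))
plate exp [[128.0, 147.0], [276.0, 98.0], [356.0, 336.0], [207.0, 385.0]]
lug exp [[132.0, 87.0], [219.0, 58.0], [333.0, 398.0], [245.0, 427.0]]
```

```bash
cat > rel.py <<'E'
from sil import *
def relfit(f,blk,z,h=.012,v0=(0,0,0)):
    "block fit known (x,y,yaw); fit plate dx,dy(mm, block frame),yaw in silhouette with block fixed"
    im=cv2.imread(f);n='top';x0,y0,x1,y1=280,180,340,245
    c=cv2.resize(im[y0:y1,x0:x1],None,fx=S,fy=S,interpolation=cv2.INTER_CUBIC)
    m=gray(cv2.cvtColor(c,cv2.COLOR_BGR2HSV).astype(int),c).astype(float)
    def draw(g,parts,v):
        a=v[2];R=np.array([[np.cos(a),-np.sin(a),0],[np.sin(a),np.cos(a),0],[0,0,1]])
        for p in parts:
            q=((px(n,np.array(p)@R.T+[v[0],v[1],0])-[x0,y0]+.5)*S-.5)*16
            cv2.fillConvexPoly(g,cv2.convexHull(q.astype(np.float32)).round().astype(np.int32),255,cv2.LINE_AA,4)
    base=np.zeros(m.shape,np.uint8);draw(base,BL,blk)
    def cost(u):
        g=base.copy();c,s=np.cos(blk[2]),np.sin(blk[2])
        draw(g,[box(-.04,.04,-.025,.025,z,z+h)],(blk[0]+(c*u[0]-s*u[1])/1e3,blk[1]+(s*u[0]+c*u[1])/1e3,blk[2]+u[2]/100));return np.abs(g/255-m).sum()/m.sum()
    r=min((minimize(cost,s,method='Nelder-Mead',options=dict(initial_simplex=np.array(s)+np.array([[0,0,0],[3,0,0],[0,3,0],[0,0,4.]]))) for s in([0,0,0.],[-2,-2,-2.],[3,3,0.])),key=lambda r:r.fun)
    return r.x.round(2),round(r.fun,3)
E
python3 - <<'E'
from rel import *
print(relfit('pics/full_t1.png',(.5023,-.1038,np.radians(17.31)),.024))
print('check height swap: block alone in t0')
im=cv2.imread('pics/full_t0.png')
for parts in([BL[0],BL[1]],):
    for t in(60,75,90): print(t,silfit('top',im,parts,(.502,-.104,.3),lambda h,c:(h[...,1]<t)&(h[...,2]>70)),silfit('top',im,parts[1:],(.502,-.104,.3),lambda h,c:(h[...,1]<t)&(h[...,2]>70)))
E
```

```text
(array([3.21, 1.38, 0.35]), np.float64(0.172))
check height swap: block alone in t0
60 (array([ 0.5025, -0.1039]), np.float64(17.16), np.float64(0.08)) (array([ 0.5023, -0.104 ]), np.float64(17.07), np.float64(0.349))
75 (array([ 0.5023, -0.1039]), np.float64(17.16), np.float64(0.051)) (array([ 0.5022, -0.1039]), np.float64(17.15), np.float64(0.349))Traceback (most recent call last):
  File "<stdin>", line 6, in <module>
  File "sil.py", line 23, in silfit
    r=min((minimize(cost,s,method='Nelder-Mead',options=dict(initial_simplex=np.array(s)+np.array([[0,0,0],[4,0,0],[0,4,0],[0,0,5.]]))) for s in([0,0,0.],[-2,-2,-2.])),key=lambda r:r.fun)
  File "sil.py", line 23, in <genexpr>
    r=min((minimize(cost,s,method='Nelder-Mead',options=dict(initial_simplex=np.array(s)+np.array([[0,0,0],[4,0,0],[0,4,0],[0,0,5.]]))) for s in([0,0,0.],[-2,-2,-2.])),key=lambda r:r.fun)
           ~~~~~~~~^^^^^^^^^^^^^^^^^^^^^^^^^^^^^^^^^^^^^^^^^^^^^^^^^^^^^^^^^^^^^^^^^^^^^^^^^^^^^^^^^^^^^^^^^^^^^^^^^^^^^^^^^^^^^^^^^^^^
    res = _minimize_neldermead(fun, x0, args, callback, bounds=bounds,
                               **options)
    fsim[j] = func(sim[j])
              ~~~~^^^^^^^^
    fx = function(np.copy(x), *(wrapper_args + args))
  File "sil.py", line 18, in cost
    for p in proj(v0+u*[.001,.001,.01]):
             ~~~~^^^^^^^^^^^^^^^^^^^^^^
  File "sil.py", line 12, in proj
    return [px(n,np.array(p)@R.T+[v[0],v[1],z]) for p in parts]
            ~~^^^^^^^^^^^^^^^^^^^^^^^^^^^^^^^^^
  File "h.py", line 13, in px
    K,d,r,t=cal(n);return cv2.projectPoints(np.array(P,float).reshape(-1,1,3),r,t,K,d)[0].reshape(-1,2)
            ~~~^^^
  File "h.py", line 4, in cal
    c=get_calibration(n);K=np.array([[c['fx'],0,c['cx']],[0,c['fy'],c['cy']],[0,0,1.]])
ValueError: time passes only in moves, steps and waits
```

Plate A is about 3 mm off along block +x and 1.5–2 mm along +y, which gives a camera-to-robot bias of about (+1.8, +2.5) mm. Regrasping to shift it by (−2.2, −2.6) mm.

In the tool's units: 22.15 cm / 75 = 0.2953, -11.9 cm / 75 = -0.1587, 0.356 rad / 4 = 0.089.

Emit:
servo_tool(
  moves=[
    [-0.0133, 0.0533, 0, 0.025],
    [-0.0267, 0.1067, 0, 0.05],
    [-0.04, 0.16, 0, 0.075],
    [-0.0533, 0.2133, 0, 0.089],
    [-0.0596, 0.2667, 0, 0.089],
    [-0.0596, 0.2953, -0.0267, 0.089],
    [-0.0596, 0.2953, -0.0667, 0.089],
    [-0.0596, 0.2953, -0.1067, 0.089],
    [-0.0596, 0.2953, -0.1467, 0.089],
    [-0.0596, 0.2953, -0.1587, 0.089],
    [-0.0596, 0.2953, -0.1587, 0.089],
    [-0.0596, 0.2953, -0.1587, 0.089],
  ],
)

```text
time: 14.95
ee_pos: [0.5031, -0.1019, 0.026]
tcp_rot: [179.9, 0.2, -162.6]
wrist_force: [0.9, -0.3, 0.8]
opening: 0.0852
grasp_force: 0.0
```

Emit:
servo_tool(
  moves=[
    [0, 0, 0, 0],
    [0, 0, 0, 0],
    [0, 0, 0, 0],
    [0, 0, 0, 0],
    [0, 0, 0, 0],
    [0, 0, 0, 0],
    [0, 0, 0, 0],
    [0, 0, 0, 0],
  ],
  claw=1,
)

```text
time: 15.62
ee_pos: [0.504, -0.1026, 0.0267]
tcp_rot: [180.0, 0.3, -162.6]
wrist_force: [-1.6, 0.2, 7.0]
opening: 0.0488
grasp_force: 41.0
```

Emit:
servo_tool(
  moves=[
    [0, 0, 0.004, 0],
    [0, 0, 0.008, 0],
    [-0.0027, -0.0044, 0.008, 0],
    [-0.0027, -0.0044, 0.008, 0],
    [-0.0027, -0.0044, 0.008, 0],
  ],
)

```text
time: 16.03
ee_pos: [0.5009, -0.1059, 0.0308]
tcp_rot: [179.9, 0.2, -162.6]
wrist_force: [1.7, -0.7, -1.8]
opening: 0.0486
grasp_force: 41.8
```

In the tool's units: -0.44 cm / 75 = -0.0059, -0.4 cm / 75 = -0.0053.

Emit:
servo_tool(
  moves=[
    [0.0013, 0, -0.0027, 0],
    [0.0013, 0, -0.0053, 0],
    [0.0013, 0, -0.0059, 0],
    [0.0013, 0, -0.0059, 0],
    [0.0013, 0, -0.0059, 0],
  ],
)

```text
time: 16.45
ee_pos: [0.5022, -0.1056, 0.0267]
tcp_rot: [179.9, 0.2, -162.6]
wrist_force: [-1.2, -0.2, 3.8]
opening: 0.0484
grasp_force: 42.3
```

In the tool's units: -22 cm / 75 = -0.2933, -20 cm / 75 = -0.2667, -0.36 rad / 4 = -0.09.

Emit:
servo_tool(
  moves=[
    [0, 0, 0, 0],
    [0, 0, 0, 0],
    [0, 0, 0, 0],
    [0, 0, 0, 0],
    [0, 0, 0, 0],
    [0, 0, 0.0533, 0],
    [0, 0, 0.1067, 0],
    [0, -0.0533, 0.16, 0],
    [0.0133, -0.1067, 0.16, -0.0125],
    [0.0267, -0.16, 0.16, -0.025],
    [0.04, -0.2133, 0.16, -0.05],
    [0.06, -0.2667, 0.16, -0.075],
    [0.06, -0.2933, 0.16, -0.09],
    [0.06, -0.2933, 0.16, -0.09],
    [0.06, -0.2933, 0.16, -0.09],
  ],
  claw=0,
)

```text
time: 17.7
ee_pos: [0.5467, -0.3271, 0.1454]
tcp_rot: [179.9, 0.1, 176.6]
wrist_force: [0.6, -0.3, 0.5]
opening: 0.0852
grasp_force: 0.0
```

Run:
```python
from rel import *
snap('top','t2.png',(285,185,335,240),10)
print(get_obs()['ee_pos'],get_obs()['tcp_rot'])
print(relfit('pics/full_t2.png',(.5023,-.1039,np.radians(17.2)),.024))
```

```text
[ 0.54675656 -0.32594335  0.1458412 ] [1.79875095e+02 1.27564242e-01 1.76725708e+02]
(array([ 1.21, -0.01,  0.84]), np.float64(0.171))
```

View pics/t2.png

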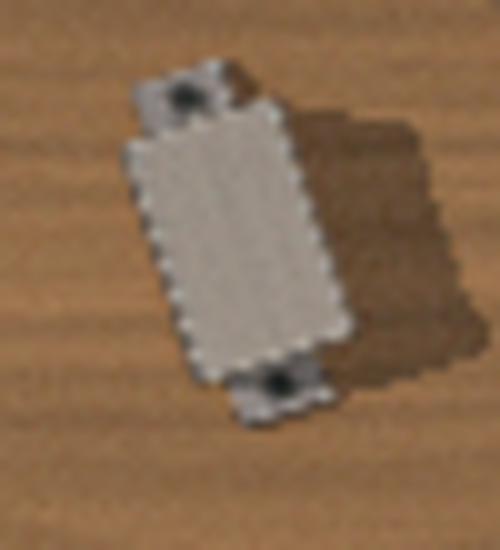

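Plate A now sits within about 1 mm of flush. Next is the right plate, at (0.5478, −0.3262) in the robot frame.

In the tool's units: -14.5 cm / 75 = -0.1933, -13.5 cm / 75 = -0.18, 0.005 rad / 4 = 0.0013.

Emit:
servo_tool(
  moves=[
    [0.0013, 0, -0.0533, 0.0013],
    [0.0013, 0, -0.1067, 0.0013],
    [0.0013, 0, -0.1467, 0.0013],
    [0.0013, 0, -0.18, 0.0013],
    [0.0013, 0, -0.1933, 0.0013],
    [0.0013, 0, -0.1933, 0.0013],
    [0.0013, 0, -0.1933, 0.0013],
  ],
)

```text
time: 18.33
ee_pos: [0.5484, -0.325, 0.0027]
tcp_rot: [179.9, 0.2, 177.1]
wrist_force: [0.5, 0.8, 0.7]
opening: 0.0852
grasp_force: 0.0
```

Emit:
servo_tool(
  moves=[
    [0, 0, 0, 0],
    [0, 0, 0, 0],
    [0, 0, 0, 0],
    [0, 0, 0, 0],
    [0, 0, 0, 0],
    [0, 0, 0, 0],
    [0, 0, 0, 0],
    [0, 0, 0, 0],
  ],
  claw=1,
)

```text
time: 19.0
ee_pos: [0.5489, -0.3261, 0.0035]
tcp_rot: [180.0, 0.3, 177.0]
wrist_force: [-1.2, 1.1, 6.2]
opening: 0.0486
grasp_force: 41.0
```

In the tool's units: 22.02 cm / 75 = 0.2936, -4.77 cm / 75 = -0.0636, 0.354 rad / 4 = 0.0885.

Emit:
servo_tool(
  moves=[
    [0, 0, 0.0267, 0],
    [0, 0, 0.0667, 0],
    [0, 0.0267, 0.1067, 0.0075],
    [-0.0133, 0.08, 0.1067, 0.025],
    [-0.0267, 0.1333, 0.1067, 0.05],
    [-0.04, 0.1867, 0.1067, 0.075],
    [-0.0533, 0.24, 0.1067, 0.0875],
    [-0.0636, 0.28, 0.1067, 0.0885],
    [-0.0636, 0.2936, 0.0933, 0.0885],
    [-0.0636, 0.2936, 0.0667, 0.0885],
    [-0.0636, 0.2936, 0.06, 0.0885],
    [-0.0636, 0.2936, 0.06, 0.0885],
    [-0.0636, 0.2936, 0.06, 0.0885],
    [-0.0636, 0.2936, 0.06, 0.0885],
  ],
)

```text
time: 20.17
ee_pos: [0.5008, -0.1062, 0.0473]
tcp_rot: [179.9, 0.2, -162.7]
wrist_force: [0.2, -1.3, -1.4]
opening: 0.0486
grasp_force: 42.3
```

In the tool's units: -0.82 cm / 75 = -0.0109, -0.8 cm / 75 = -0.0107.

Emit:
servo_tool(
  moves=[
    [0.0005, 0.0004, -0.0053, 0],
    [0.0005, 0.0004, -0.0093, 0],
    [0.0005, 0.0004, -0.0107, 0],
    [0.0005, 0.0004, -0.0109, 0],
    [0.0005, 0.0004, -0.0109, 0],
  ],
)

```text
time: 20.58
ee_pos: [0.5012, -0.1056, 0.0395]
tcp_rot: [180.0, 0.3, -162.7]
wrist_force: [-2.2, 0.0, 7.7]
opening: 0.0486
grasp_force: 43.2
```

In the tool's units: 34 cm / 75 = 0.4533, 32 cm / 75 = 0.4267.

Emit:
servo_tool(
  moves=[
    [0, 0, 0, 0],
    [0, 0, 0, 0],
    [0, 0, 0, 0],
    [0, 0, 0, 0],
    [0, 0, 0, 0],
    [0, 0, 0.0533, 0],
    [0, 0, 0.1067, 0],
    [0, 0.0533, 0.16, 0],
    [0, 0.1067, 0.16, 0],
    [0, 0.16, 0.16, 0],
    [0, 0.2133, 0.16, 0],
    [0, 0.2667, 0.16, 0],
    [0, 0.32, 0.16, 0],
    [0, 0.3733, 0.16, 0],
    [0, 0.4267, 0.16, 0],
    [0, 0.4533, 0.16, 0],
    [0, 0.4533, 0.16, 0],
  ],
  claw=0,
)

```text
time: 22.0
ee_pos: [0.5002, 0.2388, 0.1577]
tcp_rot: [179.9, 0.2, -162.4]
wrist_force: [0.0, -0.7, -1.1]
opening: 0.0857
grasp_force: 0.0
```

Run:
```python
from rel import *
snap('top','t3.png',(285,185,335,240),10);snap('side','s3.png',(250,140,320,190),10)
a=cv2.imread('pics/t3.png');b=cv2.imread('pics/s3.png')[:,100:]
h=max(a.shape[0],b.shape[0]);f=np.zeros((h,a.shape[1]+600,3),np.uint8);f[:a.shape[0],:a.shape[1]]=a;f[:b.shape[0],a.shape[1]:a.shape[1]+b.shape[1]]=b
cv2.imwrite('pics/m3.png',cv2.resize(f,None,fx=.72,fy=.72))
print(get_obs()['ee_pos'],get_obs()['tcp_rot'])
blk=(.5023,-.1039,np.radians(17.2))
print(relfit('pics/full_t3.png',blk,.036),relfit('pics/full_t3.png',blk,.024,.024))
```

```text
[0.50044706 0.23554801 0.15789513] [ 1.79934138e+02  1.37593098e-01 -1.62566730e+02]
(array([ 0.81,  0.44, -0.92]), np.float64(0.186)) (array([ 0.82,  0.44, -0.8 ]), np.float64(0.186))
```

View pics/m3.png

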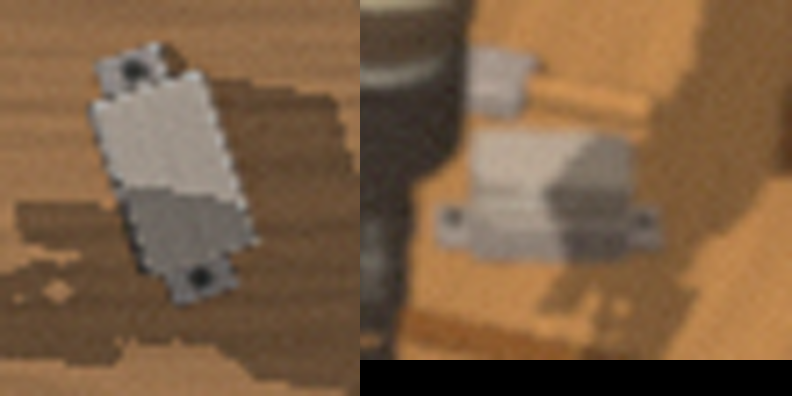

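The pile is flush in both views, with residuals under 1 mm. Now refining the crank pose along its arm.

Run:
```python
from sil import *
get_obs()
cache={n:cal(n) for n in('top',)}
import h; h.cal=lambda n:cache[n]
im=cv2.imread('pics/full_t0.png')
for V in(75,90,105):
  for d in(10,18,26):
    t=lambda H,c:(H[...,2]<V)&(c[...,2]-c[...,0]<d)
    print(V,d,silfit('top',im,CR,(.517,.34,.322),t))
x0,y0=140,205;c=im[205:232,165:190];print(c[...,2][::2,::2])
```

```text
75 10 (array([0.5184, 0.3408]), np.float64(18.85), np.float64(0.371))
75 18 (array([0.5177, 0.3414]), np.float64(18.55), np.float64(0.264))
75 26 (array([0.5172, 0.3413]), np.float64(18.6), np.float64(0.22))
90 10 (array([0.5184, 0.3408]), np.float64(18.85), np.float64(0.371))
90 18 (array([0.5178, 0.3414]), np.float64(18.75), np.float64(0.258))
90 26 (array([0.5169, 0.3417]), np.float64(18.55), np.float64(0.186))
105 10 (array([0.5184, 0.3408]), np.float64(18.85), np.float64(0.371))
105 18 (array([0.5178, 0.3414]), np.float64(18.75), np.float64(0.258))
105 26 (array([0.5169, 0.3417]), np.float64(18.55), np.float64(0.186))
[[158 107  54  43 105 105 105  98 104 149 149 145 145]
 [148 151  47  57  68 103 102 102 108 159 153 154 151]
 [147 151  52  61  30  99  97  97  91 137 139 138 136]
 [144 145 107  51  41  96 100  95  93  99 142 145 142]
 [150 152 153  53  54  61 104 106 103 107 153 150 153]
 [160 161 160  66  59  33 108 113 108 104 161 161 162]
 [157 156 163  91  58  59  58  37 101 103 102 142 146]
 [137 139 108  46  66  55  57  53  26  98  98  98  93]
 [153 158  65  58  43  31  52  58  33 104 100 101 102]
 [155 156  60  61  33  19  46  60  58  86  96  94 100]
 [139 141  63  56  48  42  54  59  29  98  97  95  98]
 [146 144 146  49  51  53  55  55  62 100 102  98  95]
 [136 137 138 141  86  62  97  96 106  96  99 100 103]
 [151 148 148 144 153 154 154 152 151 151 154 149 146]]
```

In the tool's units: 10.35 cm / 75 = 0.138, 1.46 cm / 75 = 0.0195, 0.021 rad / 4 = 0.0053.

Emit:
servo_tool(
  moves=[
    [0.0067, 0.0533, 0, 0.0053],
    [0.0133, 0.1067, 0, 0.0053],
    [0.0195, 0.138, -0.04, 0.0053],
    [0.0195, 0.138, -0.08, 0.0053],
    [0.0195, 0.138, -0.1, 0.0053],
    [0.0195, 0.138, -0.1, 0.0053],
    [0.0195, 0.138, -0.1, 0.0053],
  ],
)

```text
time: 22.68
ee_pos: [0.5153, 0.337, 0.0831]
tcp_rot: [179.9, 0.1, -161.5]
wrist_force: [-0.5, -0.3, 1.0]
opening: 0.0854
grasp_force: 0.0
```

Emit:
servo_tool(
  moves=[
    [0, 0.0027, -0.04, 0],
    [0, 0.0027, -0.08, 0],
    [0, 0.0027, -0.1, 0],
    [0, 0.0027, -0.1067, 0],
    [0, 0.0027, -0.1067, 0],
    [0, 0.0027, -0.1067, 0],
  ],
)

```text
time: 23.18
ee_pos: [0.5166, 0.3405, 0.0056]
tcp_rot: [179.9, 0.3, -161.5]
wrist_force: [-0.4, 0.1, 0.2]
opening: 0.0856
grasp_force: 0.0
```

Emit:
servo_tool(
  moves=[
    [0, 0, 0, 0],
    [0, 0, 0, 0],
    [0, 0, 0, 0],
    [0, 0, 0, 0],
    [0, 0, 0, 0],
    [0, 0, 0, 0],
    [0, 0, 0, 0],
    [0, 0, 0, 0],
    [0, 0, 0, 0],
    [0, 0, 0, 0],
    [0, 0, 0, 0],
  ],
  claw=1,
  force=110,
)

```text
time: 24.1
ee_pos: [0.5155, 0.3404, 0.0038]
tcp_rot: [179.9, 0.2, -161.5]
wrist_force: [-0.9, -1.4, 6.1]
opening: 0.0116
grasp_force: 108.8
```

Run:
```python
from h import *
o=get_obs();print(o['ee_pos'],o['tcp_rot'],o['wrist_force'],o['torque'],o['opening'])
```

```text
[0.51545784 0.34036362 0.00383669] [ 179.91975592    0.20600037 -161.47702484] [-0.91651677 -1.35746824  6.06077229] [-0.37439416  0.26785529  0.01818636] 0.011620881029074047
```

Crank gripped. Small lift to check balance.

In the tool's units: 10 cm / 75 = 0.1333, 9 cm / 75 = 0.12.

Emit:
servo_tool(
  moves=[
    [0, 0, 0.0067, 0],
    [0, 0, 0.02, 0],
    [0, 0, 0.04, 0],
    [0, 0, 0.0667, 0],
    [0, 0, 0.0933, 0],
    [0, 0, 0.12, 0],
    [0, 0, 0.1333, 0],
    [0, 0, 0.1333, 0],
    [0, 0, 0.1333, 0],
    [0, 0, 0.1333, 0],
  ],
)

```text
time: 24.93
ee_pos: [0.5148, 0.34, 0.1017]
tcp_rot: [179.9, 0.1, -161.5]
wrist_force: [0.3, -0.2, -6.6]
opening: 0.0115
grasp_force: 107.7
```

Run:
```python
from sil import *
o=get_obs();print(o['ee_pos'],o['tcp_rot'],o['wrist_force'],o['torque'],o['opening'])
cache={n:cal(n) for n in('top',)}
import h; 
snap('top','t4.png',(130,120,210,200),7)
```

```text
[0.51479123 0.34000344 0.10167806] [ 1.79949845e+02  5.96872071e-02 -1.61472546e+02] [ 0.26767402 -0.23302602 -6.63965267] [-0.06465566  0.04943663 -0.01351766] 0.01150974719626197
```

View pics/t4.png

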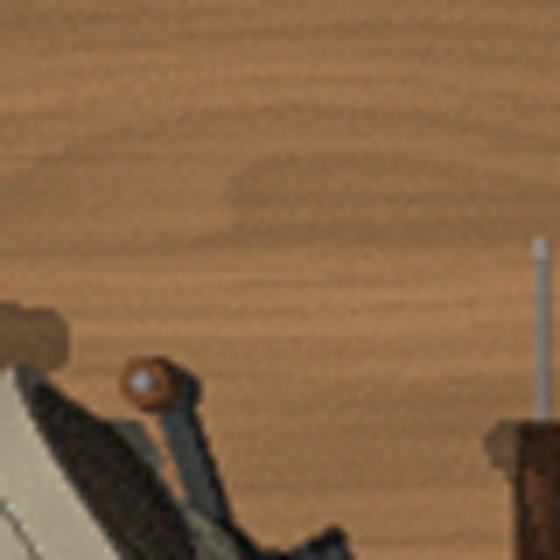

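Run:
```python
from fit import *
ob=get_obs();t=ob['ee_pos'][:2]
for p in((150,384),(154,386)):
    P=w('top',o([p],(130,120),7),ob['ee_pos'][2]-.0038+.066)[0,:2];d=P-[.0024,.0025]-t
    print(P,np.linalg.norm(d)*1e3,np.degrees(np.arctan2(d[1],d[0])), ob['torque'])
```

```text
[0.60911058 0.37057442] 96.2122174825466 16.998158024450323 [-0.01582053 -0.02936574  0.01348871]
[0.60824591 0.3689075 ] 94.9074841488624 16.18837347633278 [-0.01582053 -0.02936574  0.01348871]
```

In the tool's units: -42.83 cm / 75 = -0.5711, 3.83 cm / 75 = 0.0511.

Emit:
servo_tool(
  moves=[
    [0, -0.0133, 0.0133, 0],
    [0.004, -0.04, 0.0267, 0],
    [0.008, -0.08, 0.0267, 0],
    [0.012, -0.12, 0.0267, 0],
    [0.016, -0.16, 0.0267, 0],
    [0.02, -0.2, 0.0267, 0],
    [0.024, -0.24, 0.0267, 0],
    [0.028, -0.28, 0.0267, 0],
    [0.032, -0.32, 0.0267, 0],
    [0.036, -0.36, 0.0267, 0],
    [0.04, -0.4, 0.0267, 0],
    [0.044, -0.44, 0.0267, 0],
    [0.0467, -0.48, 0.0267, 0],
    [0.0493, -0.52, 0.02, 0],
    [0.0507, -0.5467, 0.0133, 0],
    [0.0511, -0.564, 0.0067, 0],
    [0.0511, -0.5711, 0, 0],
    [0.0511, -0.5711, 0, 0],
    [0.0511, -0.5711, 0, 0],
    [0.0511, -0.5711, 0, 0],
  ],
)

```text
time: 26.65
ee_pos: [0.5536, -0.0868, 0.1035]
tcp_rot: [179.9, 0.2, -161.4]
wrist_force: [0.1, -0.5, -5.3]
opening: 0.0111
grasp_force: 108.1
```

Run:
```python
from h import *
o=get_obs();print(o['ee_pos'],o['tcp_rot'],o['wrist_force'],o['torque'],o['opening'])
snap('top','t5.png',(270,170,330,240),8);snap('side','s5.png',(230,110,330,190),6)
a=cv2.imread('pics/t5.png');b=cv2.imread('pics/s5.png')
f=np.zeros((560,1080,3),np.uint8);f[:560,:480]=a;f[:480,480:]=b;cv2.imwrite('pics/m5.png',cv2.resize(f,None,fx=.74,fy=.74))
```

```text
[ 0.55364042 -0.08682422  0.10346591] [ 179.89617372    0.1875795  -161.40640791] [ 0.13486303 -0.46779746 -5.28578714] [ 0.00756574 -0.00373    -0.00876529] 0.011145785123967192
```

View pics/m5.png

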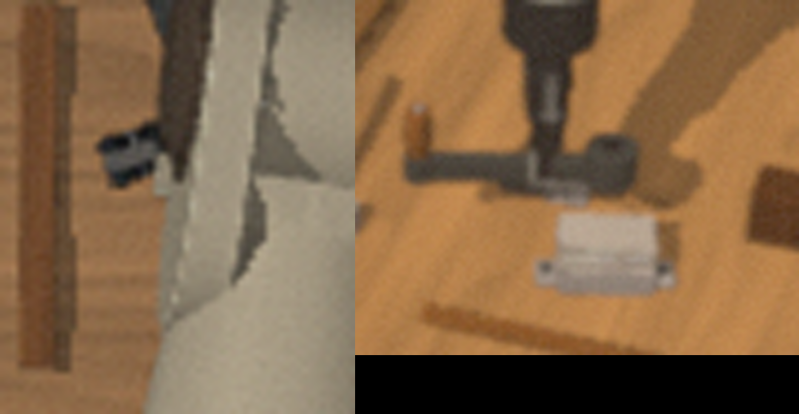

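The side view shows the crank level above the pile, with its hub at about (612,165) over the pile top at about (607,233). I'll measure the hub and pile offsets in the side image by silhouette code.

Run:
```python
from sil import *
ob=get_obs()
im=cv2.imread('pics/full_s5.png')
x0,y0,x1,y1=230,110,330,190
H=cv2.cvtColor(im,cv2.COLOR_BGR2HSV).astype(int);C=im.astype(int)
rb=C[...,2]-C[...,0]
def show(m,a,b,c,d):
    for r in range(b,d): print(r,''.join('#' if v else '.' for v in m[r,a:c]))
PB=[box(-.04,.04,-.025,.025,0,.048),BL[1]]
for t in(30,45): print('pile',t,silfit('side',im,PB,(.5,-.106,.3),lambda h,c:(c[...,2]-c[...,0]<t)&(h[...,2]>95)))
print('hub top/bot centre px',px('side',[(.5,-.1062,.0997+.032),(.5,-.1062,.0997)]),'pile top ctr',px('side',[(.5,-.1062,.048)]))
show((rb<30),265,135,305,155)
print();show((rb<40)&(H[...,2]>95),265,154,312,180)
```

```text
pile 30 (array([ 0.5031, -0.1106]), np.float64(13.91), np.float64(2.33))
pile 45 (array([ 0.5008, -0.1064]), np.float64(13.8), np.float64(0.271))
hub top/bot centre px [[287.99479447 142.04940945]
 [287.438919   149.5569748 ]] pile top ctr [[286.56643493 161.3373014 ]]
135 ....########............................
136 .....#######............................
137 .....#######............................
138 ......#####.............................
139 ......#####.............................
140 .....######.............................
141 .....######.........#######.............
142 .....######.......##########............
143 .....######.......##########............
144 ....#######......###########............
145 ############################............
146 ############################............
147 ############################............
148 ############################............
149 ############################............
150 ############################............
151 ###########################.............
152 ##########################..............
153 .....#.#########
[... 722 characters left out ...]
#########...............
167 ............#####################..............
168 ...........######################..............
169 ......##############################...........
170 ......###########################..#...........
171 ......##############################...........
172 ......###############################..........
173 .......##############################..........
174 ...........#######################.............
175 ............##.##.##############...............
176 ...............................................
177 ...............................................
178 ...............................................
179 ...............................................
```

Run:
```python
from sil import *
ob=get_obs();T=ob['ee_pos']
im=cv2.imread('pics/full_s5.png');x0,y0,x1,y1=284,134,302,158
c=cv2.resize(im[y0-2:y1+2,x0-2:x1+2],None,fx=S,fy=S,interpolation=cv2.INTER_CUBIC)[2*S:-2*S,2*S:-2*S].astype(int)
u=np.array([np.cos(np.radians(18.6)),np.sin(np.radians(18.6))])
K=cal('side')
import sil
def fit(th):
    m=(c[...,2]-c[...,0]<th).astype(float)
    def cost(v):
        h=T[:2]-v[0]*u/1e3;g=np.zeros(m.shape,np.uint8)
        for P in(np.array(cyl(0,.022,.032)),np.array([(x*u[0]-y*u[1],x*u[1]+y*u[0],z) for x,y,z in box(0,.06,-.007,.007,0,.022)])):
            R=cv2.projectPoints((P+[h[0],h[1],v[1]/1e3]).reshape(-1,1,3),K[2],K[3],K[0],K[1])[0].reshape(-1,2)
            q=((R-[x0,y0]+.5)*S-.5)*16
            cv2.fillConvexPoly(g,cv2.convexHull(q.astype(np.float32)).round().astype(np.int32),255,cv2.LINE_AA,4)
        return np.abs(g/255-m).sum()/m.sum()
    r=minimize(cost,[55,98],method='Nelder-Mead',options=dict(initial_simplex=[[55,98],[59,98],[55,102]]));return r.x.round(1),round(r.fun,3)
for th in(20,30,40,50): print(th,fit(th))
print(T,ob['tcp_rot'],ob['torque'])
```

```text
20 (array([47.6, 97.8]), np.float64(0.333))
30 (array([50.9, 98.8]), np.float64(0.153))
40 (array([52.8, 98.3]), np.float64(0.1))
50 (array([54.3, 98. ]), np.float64(0.064))
[ 0.55384307 -0.08684483  0.10367991] [ 179.91911671    0.20956632 -161.38932445] [-0.0034818  -0.02309955 -0.01981342]
```

In the tool's units: -0.19 cm / 75 = -0.0025, -0.17 cm / 75 = -0.0023.

Emit:
servo_tool(
  moves=[
    [-0.0011, -0.0013, -0.0011, 0],
    [-0.0023, -0.0025, -0.002, 0],
    [-0.0023, -0.0025, -0.002, 0],
    [-0.0023, -0.0025, -0.002, 0],
    [-0.0023, -0.0025, -0.002, 0],
    [-0.0023, -0.0025, -0.002, 0],
    [-0.0023, -0.0025, -0.002, 0],
    [-0.0023, -0.0025, -0.002, 0],
  ],
)

```text
time: 27.42
ee_pos: [0.552, -0.0899, 0.1018]
tcp_rot: [179.9, 0.2, -161.5]
wrist_force: [0.9, 0.0, -6.3]
opening: 0.0118
grasp_force: 108.1
```

Emit:
servo_tool(
  moves=[
    [0, 0.0011, 0, 0],
    [0, 0.0011, 0, 0],
    [0, 0.0011, 0, 0],
    [0, 0.0011, 0, 0],
    [0, 0.0011, 0, 0],
    [0, 0.0011, 0, 0],
    [0, 0.0011, 0, 0],
    [0, 0.0011, 0, 0],
    [0, 0.0011, 0, 0],
    [0, 0.0011, 0, 0],
  ],
)

```text
time: 28.25
ee_pos: [0.5519, -0.089, 0.1018]
tcp_rot: [179.9, 0.2, -161.5]
wrist_force: [0.7, 0.1, -5.3]
opening: 0.0112
grasp_force: 108.1
```

Run:
```python
from h import *
o=get_obs();print(o['ee_pos'],o['tcp_rot'],o['qd'].round(2),o['grasp_force'])
print(job_done())
```

```text
[ 0.55192277 -0.08902226  0.10178909] [ 179.91447861    0.18030644 -161.47340691] [-0.06 -0.06 -0.06  0.1  -0.01  0.03] 108.11309695243835
the job is handed in; nothing more can be done
None
```

I handed the job in at 28 s: both plates are on the block within about 1 mm of flush, and the crank is gripped about 1–4 mm from its balance point (on the handle side), level and still, with its hub over the pile centre (to about 2 mm) and about 5 cm above it.

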